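# Weigh down a glued packet and set the bench timer

### The job

The paper packet on the herbarium sheet has just been glued: take the steel mounting weight from its sloping rest, lay it on the packet, base down, along the packet's length and wholly on it, without dropping it, and let go. Then set the bench timer to 15 minutes: it is light and its knob stiff, so press down while turning the knob, so that the housing neither spins nor slides out of its place. Leave the glue bottle, the brush pot and the packet box where they stand.

Things in the scene. Friction and masses are not known exactly. Their poses are not given: they have to be found in the camera images.
- timer: White free-standing bench timer, 0.28 kg, 104 mm square at the foot, 92 at the top; top 47 mm above the table; four small plastic feet at (+-40, +-40) mm. Origin: centre of the underside; z up, x to its back, -x to its front, y to the left as one faces the front. On top a dial, radius 45 mm, 60 ticks, longest every 15 minutes; the widest, at the back (+x), is 0; minutes run clockwise.
- knob (a joint): Angle of the timer's black knob, rad: 0 = pointer at the 0 mark (timer's +x), growing clockwise from above, 2 pi for 60 minutes; 15 minutes = 1.571, pointer to the timer's right (-y); stops at 0 and 6.1; starts between 0.5 and 7 minutes. Stiff (0.25 N m), stays where left. Turned without pressing, it takes the housing round with it; 10 to 15 N downwards through the knob holds the housing.
- knob_grip (a point): On the knob's upright axis, at the timer's middle, 24 mm above the dial face (71 above the table), inside the knob's wing; turns with it: z up, x along the wing to its pointer. The wing is a bar 14 mm wide (y), 6 to 35 mm above the face, from 24 mm behind the axis to 18 before it, then tapering to the pointer's end at 29.5, white line on top. Below it the skirt: 60 mm disc, 6 thick.
- timer_front_left (a point): Point at table level near the timer's front left corner, (-45, 45, 0) mm in the timer's frame.
- timer_front_right (a point): Point at table level near the timer's front right corner, (-45, -45, 0) mm in the timer's frame.
- rest: Wooden rest, fixed, 130 mm wide (y), 85 deep, 60 high at the back. Its top slopes up from front (-x) to back (+x) at 35 deg to the table, with an 8 mm thick ledge along its lower edge, 12 mm high above the slope. The weight lies on the slope against the ledge. Origin: on the table, 55 mm behind the front edge, midway across; z up.
- weight: Mounting weight, about 0.6 kg: felt-footed steel bar 110 x 38 x 18 mm with a dark wooden grip rail above it along the bar: 84 mm long, 15 wide, 46 to 61 mm above the underside, on two posts 10 mm thick, 30 mm to either side of the middle. Origin: centre of the underside; x along the bar, z from base to rail. At first on the rest, z leaning 35 deg to its front, x level.
- weight_end_a (a point): Middle of one end of the weight's underside, (55, 0, 0) mm in its frame.
- weight_end_b (a point): Middle of the other end of the weight's underside, (-55, 0, 0) mm in its frame.
- packet (a point): Centre of the top of the glued paper packet: flat, white, folded, 140 mm long (this point's y) by 90 wide (x), its top 3 mm above the table. It lies across the near end of a cream herbarium sheet (300 x 210 mm, fixed to the table) with a pressed plant; the sheet's middle is 85 mm from it along x. z up.
- glue_bottle: White glue bottle, 58 mm across, 150 mm tall, standing. Origin: centre of the underside. Bystander.
- brush_pot: White ceramic pot, 76 mm across, 95 mm tall, with three brushes reaching to 190 mm. Origin: centre of the underside. Bystander.
- packet_box: Open cardboard box, 120 (x) x 200 (y) x 55 mm, with folded packets standing in it. Origin: centre of the underside. Bystander.
There are look-alikes about, which are no part of the job. Of the things that look like the weight, the smaller one is meant.

How it is judged:
On the way, in this order (a step that is already met when the one before it is completed fails the run):
1. the weight lies flat on the packet, wholly on it, and is let go (angle between weight's own z axis and vertical below 0.08 rad and z of weight in the frame of packet between -0.004 and 0.004 m and x of weight_end_a in the frame of packet between -0.028 and 0.028 m and y of weight_end_a in the frame of packet between -0.072 and 0.072 m and x of weight_end_b in the frame of packet between -0.028 and 0.028 m and y of weight_end_b in the frame of packet between -0.072 and 0.072 m and contact force between the fingers and weight below 0.1 N and linear speed of weight below 0.01 m/s), for 0.2 s.
2. the timer's pointer stands at 15 minutes (within 1.4 minutes) (value of joint knob between 1.421 and 1.721 rad), for 0.2 s.
At the end, for the whole second after the job is handed in: The weight rests flat, its base within the packet's edges (2 mm over allowed). The knob is at 15 minutes: 1.571 within 0.15 rad. The timer stands flat, at rest, both front corners within 25 mm of their start. Glue bottle, brush pot and packet box are within 30 mm of their start (all of step 2 and angle between weight's own z axis and vertical below 0.08 rad and z of weight in the frame of packet between -0.004 and 0.004 m and x of weight_end_a in the frame of packet between -0.028 and 0.028 m and y of weight_end_a in the frame of packet between -0.072 and 0.072 m and x of weight_end_b in the frame of packet between -0.028 and 0.028 m and y of weight_end_b in the frame of packet between -0.072 and 0.072 m and linear speed of each of weight, timer below 0.01 m/s and distance of each of timer_front_left, timer_front_right from where it was at the start of the episode below 0.025 m and angle between timer's own z axis and vertical below 0.05 rad and velocity of joint knob between -0.05 and 0.05 rad/s and distance of each of glue_bottle, brush_pot, packet_box from where it was at the start of the episode below 0.03 m); the robot touches nothing.
It fails at once if the timer's housing spins or slides: a front corner is more than 25 mm from its starting place (distance of any of timer_front_left, timer_front_right from where it was at the start of the episode above 0.025 m).
It fails at once if the glue bottle is shifted more than 30 mm or tipped (distance of glue_bottle from where it was at the start of the episode above 0.03 m or angle between glue_bottle's own z axis and vertical above 0.35 rad).
It fails at once if the brush pot is shifted more than 30 mm or tipped (distance of brush_pot from where it was at the start of the episode above 0.03 m or angle between brush_pot's own z axis and vertical above 0.35 rad).
It fails at once if the packet box is shifted more than 30 mm or tipped (distance of packet_box from where it was at the start of the episode above 0.03 m or angle between packet_box's own z axis and vertical above 0.35 rad).
It fails at once if the weight is dropped (it moves at over 0.4 m/s out of the fingers) (contact force between the fingers and weight below 0.05 N and linear speed of weight above 0.4 m/s).
It also fails if it takes over 64 s, if anything falls off the work surface, if the arm or the gripper's body presses on something with over 40 N, if the wrist force passes 120 N, or if a joint passes its speed limit or range.

### The arm

A 6-joint arm with a two-finger parallel gripper is mounted at the origin on the work surface. World frame = base frame: x ahead of the robot, y to its left, z up, the work surface at z = 0. Lengths are in m, angles in rad, forces in N, time in s.
With the tool pointing down it reaches from about 0.25 to 0.775 m from the base axis. Payload 4 kg.
Tool frame: the origin (TCP) lies between the finger pads; the fingertips stand 14 mm ahead of it and the grasp point (between the pads) lies 5 mm behind it; z points along the fingers, y is the line along which they close (so a half turn about z gives the same grasp; the last joint's range is limited). The gripper opens to 94 mm and grips with 3 to 60 N. Pads are 16 mm wide; open, the fingers measure 119 mm over their backs; the gripper's body (75 mm by 177 mm) begins 78 mm behind the grasp point.
Start: joints at [-1.221, 0.087, 1.371, -0, 1.684, -0.103], TCP at [0.241, -0.495, 0.22] pointing down, gripper open.
Joint ranges: [-3.1, 3.1], [-0.76, 2.03], [0.27, 2.55], [-1.08, 4.22], [0.17, 2.65], [-2.57, 2.57]. Speed limits (rad/s): [2.79, 2.79, 3.14, 3.14, 3.14, 3.14].

### API

Orientations are given as a unit quaternion [x, y, z, w].
In Python, from rig import monitor, imaging, robot, look_for, outline_of gives the robot as it stands.
- The arm moves only by the shell command python3 -m inch 'ROWS' [OPENING] [FORCE]. ROWS is JSON, a list of rows, each a list of 2 entries, a list of its own where there are three numbers: the shift along the tool's x, y, z scaled (see below), then the turn, a rotation vector about the tool's x, y, z scaled (see below). A call has 1 to 12 rows; each row shifts and turns the commanded pose from where the row before left it, along the tool's axes as they then stand; what a row does not reach is not made up. The controller multiplies each number of a shift by 0.12 m and each number of a turn by pi/4 rad. A row lasts 1/10 s, in which the tool goes at most 50 mm and 8.59 degrees, less where a joint would pass 70% of its speed; a pose out of reach is approached as far as the arm can. A call with a number of a shift or a turn outside -1 to 1 is refused whole. A call with a gripper value outside its range is refused whole. OPENING is the opening, from 0 (shut) to 1 (fully open), set as the call begins (- or left out, the last holds). The fingers move at their own pace and stop on an object; FORCE is the grip in N (left out, the last holds). Time passes only in rows, so rows that do not move let the fingers close. It gives the time, the measured TCP pose, the force and the opening at its end, in the units of the state.
- monitor.state(): the state, without advancing time (a new reading comes with each control period).
- imaging.camera(name): name is "scene" or "top" or "wrist"; returns a dict with "img" (400x640x3 uint8, blue, green, red), "K" (3x3 intrinsics, pixels), "k1" (the pictures are not rectified: a ray, as slopes to the right and down, at radius r is drawn at 1 + k1 r^2 times it, then the intrinsics apply), "rvec" (rotation vector, rad) and "tvec" (3), from world to camera coordinates, as OpenCV has them; the wrist camera has in their place "hand_eye" (4x4, takes a point from camera to tool coordinates, whose origin is the TCP and whose axes are the flange's). Camera axes: x right, y down, z forward; pixel columns grow to the right and rows downward; lengths in m; the calibration is good to about 2 mm. A picture is of the moment at which its call begins: read the wrist's pose just before it. There is no depth.
- robot.sign_off(): hands the job in, once; it reports no verdict.
Trained networks look in a picture, given as the dict that the camera call returned (one of the last four; its "shot" number tells which), for a name from the list of things; names that differ only in an ending like _2 or _b are one class to them, and where a whole thing is asked for, a point or a joint stands for the part that bears it (a point fixed in the world has none). Each returns a list of dicts, best first, with "confidence" (0 to 1); they miss things now and then, are a little off and sometimes report something else, mostly with a low value. They report only what shows in the picture. A call takes as long as a camera call. They do not tell look-alikes from the thing itself.
- look_for(name, picture): "box" ([left, top, width, height] in pixels, round what is visible of it).
- outline_of(name, picture): "mask" (400x640 bool, what is visible of it) and "box" ([left, top, width, height] in pixels, round what is visible of it).
The state is a dict: "t": time; "qpos": joint angles; "dq": joint speeds; "effort": joint torques, N m; "tcp_pos": TCP position; "tcp_rot": TCP orientation; "wrist_force": force on the tool from outside, world axes, zero at the start; "ft_torque": the same for the moment, N m; "grip_width": finger opening in m.
Only numpy, scipy, OpenCV 4.12 (cv2) and the standard library are available. Lean on these libraries where they do the work, as an engineer would, in place of code of your own. Each camera call takes 0.05 s, during which the arm holds its last target. There are 200 camera calls.

## Working session

There is one attempt and no reset: what is moved stays moved. The work goes in short steps, Python scripts to look and compute and a shell command to move; the robot and the scene stay as the last step left them, time stands still between calls to the robot, and variables do not carry over. Pictures are saved under pics/ and viewed, on a budget of 10 in all, crops included, one or two more only if the job needs it, and the job is handed in when it is done.

```bash
ls; mkdir -p pics; python3 - <<'E'
from rig import monitor, imaging, look_for, outline_of
import cv2,numpy as np
s=monitor.state();print({k:np.round(v,3).tolist() for k,v in s.items()})
ims=[]
for n in ["scene","top"]:
    c=imaging.camera(n);cv2.imwrite(f"pics/{n}0.png",c["img"])
    print(n,c["K"],c["k1"],c["rvec"],c["tvec"])
    for o in ["weight","timer","knob","rest","packet","glue_bottle","brush_pot","packet_box"]:
        try:
            print(o,[(d["box"],round(d["confidence"],2)) for d in look_for(o,c)])
        except Exception as e: print(o,e)
E
```

```text
pics
{'t': 0.0, 'qpos': [-1.221, 0.088, 1.372, -0.0, 1.684, -0.103], 'dq': [-0.0, 0.001, 0.001, 0.002, 0.002, -0.001], 'effort': [0.0, -34.018, -30.243, 0.072, 0.033, -0.0], 'tcp_pos': [0.24, -0.494, 0.218], 'tcp_rot': [0.974, 0.224, -0.0, -0.001], 'wrist_force': [-0.27, -0.038, 0.844], 'ft_torque': [0.004, 0.036, 0.043], 'grip_width': 0.094}
scene [[495.30521922   0.         314.58788343]
 [  0.         495.30521922 205.12722215]
 [  0.           0.           1.        ]] -0.09114415445239532 [ 1.96148452  1.41421442 -0.57491991] [-0.1663026  -0.3012311   1.77840298]
weight [([299.9, 207.9, 40.8, 22.2], 0.95), ([264.8, 164.1, 50.6, 35.0], 0.95)]
timer [([219.4, 228.0, 48.0, 49.2], 0.71)]
knob [([227.4, 233.0, 24.9, 20.9], 0.8)]
rest [([293.9, 227.7, 55.6, 29.0], 0.63)]
packet [([364.4, 182.6, 117.5, 93.1], 0.94)]
glue_bottle [([447.6, 155.1, 25.9, 52.6], 0.59), ([298.7, 206.2, 41.3, 29.5], 0.29)]
brush_pot [([139.6, 207.5, 35.8, 66.9], 0.88)]
packet_box [([297.9, 244.5, 97.4, 73.4], 0.69)]
top [[476.13643557   0.         311.95280117]
 [  0.         476.13643557 206.76523461]
 [  0.           0.           1.        ]] -0.0824649967182714 [ 2.17921845 -2.20060185  0.07702987] [0.00373501 0.56175385 1.46279744]
weight [([300.5, 250.8, 46.3, 31.0], 0.81), ([295.1, 188.1, 36.9, 23.0], 0.55)]
timer [([366.7, 173.9, 41.9, 41.6], 0.64)]
knob [([378.9, 186.0, 18.7, 24.5], 0.56)]
rest [([296.5, 172.4, 44.7, 36.5], 0.84)]
packet [([186.0, 137.5, 78.5, 100.3], 0.9)]
glue_bottle [([155.8, 196.8, 27.9, 25.0], 0.72), ([277.6, 118.9, 68.4, 47.3], 0.52)]
brush_pot [([380.8, 183.0, 16.2, 24.5], 0.74), ([440.1, 200.0, 35.4, 24.1], 0.73)]
packet_box [([275.0, 119.8, 70.3, 46.8], 0.84)]
```

```bash
python3 - <<'E'
import cv2
a=cv2.imread("pics/scene0.png")[130:330,120:500];b=cv2.imread("pics/top0.png")[100:300,140:500]
cv2.imwrite("pics/a.png",cv2.resize(b,None,fx=2.2,fy=2.2,interpolation=2))
cv2.imwrite("pics/b.png",cv2.resize(a,None,fx=2.1,fy=2.1,interpolation=2))
E
```

```text
(no output)
```

View pics/a.png

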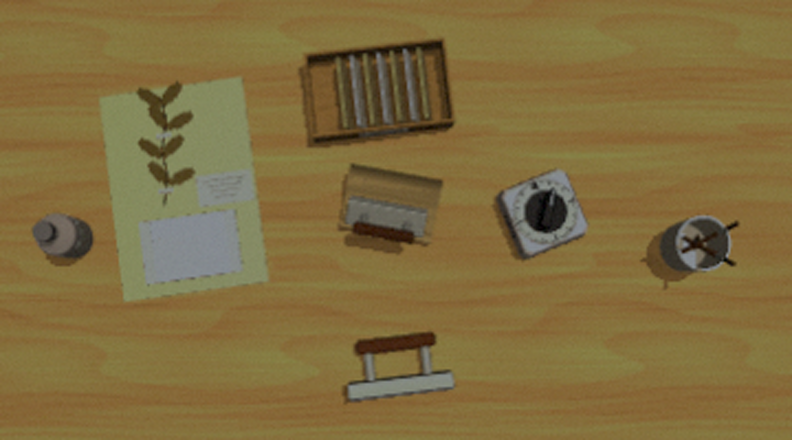

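View pics/b.png

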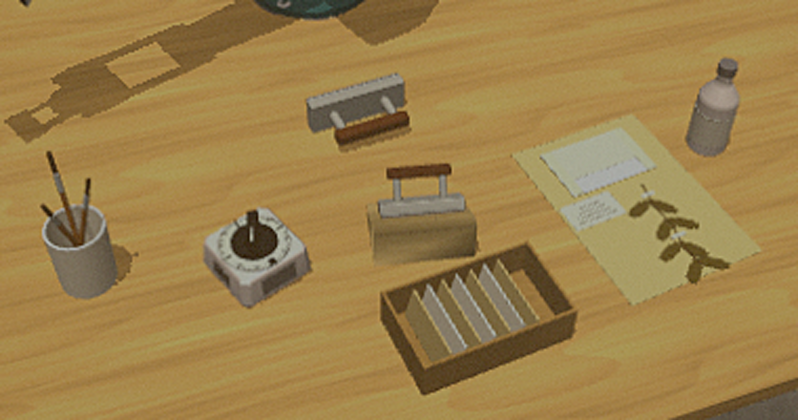

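Weight look-alikes in the top view are the small bar on the rest at about (313,200) and the larger bar lying on its side on the table at about (323,266). The one on the rest is the smaller, so I want that one. I'll fit coarse poses next by matching silhouettes.

```bash
cat > h.py <<'E'
import numpy as np, cv2
from scipy.spatial.transform import Rotation as R
from scipy.optimize import minimize
from rig import monitor, imaging, look_for, outline_of
np.set_printoptions(precision=4,suppress=True)
def tool():
    s=monitor.state();T=np.eye(4);T[:3,:3]=R.from_quat(s["tcp_rot"]).as_matrix();T[:3,3]=s["tcp_pos"];return T
def shot(n):
    T=tool();c=imaging.camera(n)
    if n=="wrist":
        M=np.linalg.inv(T@np.array(c["hand_eye"]));c["W"]=M
    else:
        M=np.eye(4);M[:3,:3]=cv2.Rodrigues(np.array(c["rvec"]))[0];M[:3,3]=np.ravel(c["tvec"]);c["W"]=M
    return c
D=lambda c:np.array([c["k1"],0,0,0.])
def proj(c,P): return cv2.projectPoints(np.asarray(P,float).reshape(-1,1,3),cv2.Rodrigues(c["W"][:3,:3])[0],c["W"][:3,3],np.array(c["K"]),D(c))[0][:,0]
def unproj(c,px,z):
    u=cv2.undistortPoints(np.asarray(px,float).reshape(-1,1,2),np.array(c["K"]),D(c))[:,0]
    d=np.c_[u,np.ones(len(u))]@c["W"][:3,:3];o=-c["W"][:3,:3].T@c["W"][:3,3]
    return o+d*((z-o[2])/d[:,2])[:,None]
def box(x0,x1,y0,y1,z0,z1): return np.array([[x,y,z] for x in(x0,x1) for y in(y0,y1) for z in(z0,z1)])/1000
WEIGHT=[box(-55,55,-19,19,0,18),box(-42,42,-7.5,7.5,46,61),box(-35,-25,-5,5,18,46),box(25,35,-5,5,18,46)]
def render(c,parts,T,k=2):
    m=np.zeros((400*k,640*k),np.uint8)
    for p in parts:
        q=proj(c,p@T[:3,:3].T+T[:3,3])
        h=cv2.convexHull(np.round((q*k+k/2-.5)*16).astype(np.int32));cv2.fillConvexPoly(m,h,255,shift=4)
    return m>0
def fit(views,parts,pose,x0,step):
    ms=[(c,cv2.resize(m.astype(np.uint8),None,fx=2,fy=2,interpolation=cv2.INTER_NEAREST)>0) for c,m in views]
    def f(x):
        s=0
        for c,m in ms:
            r=render(c,parts,pose(x));s+=1-(r&m).sum()/max(1,(r|m).sum())
        return s/len(ms)
    x0=np.array(x0,float);sim=np.vstack([x0]+[x0+np.eye(len(x0))[i]*step[i] for i in range(len(x0))])
    r=minimize(f,x0,method="Nelder-Mead",options=dict(initial_simplex=sim,xatol=1e-4,fatol=1e-4,maxiter=400));return r.x,r.fun
def pose(x,y,z,yaw,pitch=0):
    T=np.eye(4);T[:3,:3]=R.from_euler("ZY",[yaw,pitch]).as_matrix();T[:3,3]=x,y,z;return T
A=np.radians(35)
def wpose(v): # x,y of weight origin, z, yaw of rest(its x axis); weight x = rest y
    T=pose(v[0],v[1],v[2],v[3]);
    Rz=np.array([[np.cos(A),0,-np.sin(A)],[0,1,0],[np.sin(A),0,np.cos(A)]]) # leaning to -x
    T[:3,:3]=T[:3,:3]@Rz@R.from_euler("z",np.pi/2).as_matrix();return T
E
cat > m1.py <<'E'
from h import *
cs=[shot("top"),shot("scene")]
def pick(n,c,i): 
    o=outline_of(n,c);return [(d["mask"],d["box"],round(d["confidence"],2)) for d in o]
W=[]
for c,p in zip(cs,[(313,200),(320,218)]):
    o=min(pick("weight",c,0),key=lambda d:np.hypot(d[1][0]+d[1][2]/2-p[0],d[1][1]+d[1][3]/2-p[1]));W.append((c,o[0]));print("w",o[1:])
g=unproj(cs[0],[(313,199)],.05)[0];print("g",g)
print("weight x y z yaw",fit(W,WEIGHT,wpose,[g[0],g[1],.04,0.],[.02,.02,.01,.15]))
for n,sz in [("packet",(300,210)),("timer",0),("knob",0),("rest",0),("glue_bottle",0),("brush_pot",0),("packet_box",0)]:
    for c in cs:
        o=pick(n,c,0)
        if not o: print(n,"none");continue
        m=o[0][0].astype(np.uint8);ct=max(cv2.findContours(m,0,1)[0],key=cv2.contourArea)[:,0]
        z={"timer":.04,"knob":.08,"packet":.001}.get(n,.02)
        P=unproj(c,ct,z);print(n,o[0][1:],cv2.minAreaRect(P[:,:2].astype(np.float32)))
# white packet
c=cs[0];hsv=cv2.cvtColor(c["img"],cv2.COLOR_BGR2HSV);o=pick("packet",c,0)[0][0]
m=(o&(hsv[...,1]<60)).astype(np.uint8);m=cv2.morphologyEx(m,cv2.MORPH_CLOSE,np.ones((3,3)))
ct=max(cv2.findContours(m,0,1)[0],key=cv2.contourArea)[:,0];print("white",cv2.boundingRect(ct),cv2.minAreaRect(unproj(c,ct,.003)[:,:2].astype(np.float32)))
E
python3 m1.py
```

```text
w ([295.8, 187.0, 38.8, 22.4], 0.89)
w ([299.8, 206.4, 43.9, 24.3], 0.83)
g [ 0.5834 -0.005   0.05  ]
weight x y z yaw (array([ 0.5929, -0.0125,  0.0344, -0.2079]), np.float64(0.09895545822521362))
packet ([184.5, 134.7, 78.2, 106.0], 0.96) ((0.6338516473770142, 0.2803605794906616), (0.30441612005233765, 0.2178972065448761), 7.304225444793701)
packet ([363.0, 179.1, 122.7, 98.4], 0.82) ((0.6340291500091553, 0.28201809525489807), (0.30566251277923584, 0.22126539051532745), 6.897039890289307)
timer ([366.0, 173.5, 41.2, 44.8], 0.86) ((0.5905827879905701, -0.22975324094295502), (0.10433529317378998, 0.10726587474346161), 21.64438247680664)
timer ([217.7, 226.6, 48.1, 52.2], 0.59) ((0.6023880243301392, -0.23467257618904114), (0.1294976770877838, 0.11443160474300385), 19.715166091918945)
knob ([380.4, 185.1, 16.5, 22.0], 0.76) ((0.5901396870613098, -0.22732119262218475), (0.0571000836789608, 0.059917692095041275), 44.03800582885742)
knob ([295.4, 229.9, 51.8, 24.6], 0.41) ((0.6669246554374695, -0.037569329142570496), (0.13232029974460602, 0.09195592254400253), 72.07794189453125)
rest ([29
[... 633 characters left out ...]
89) ((0.5472004413604736, -0.4566756784915924), (0.10928411036729813, 0.07541202008724213), 89.34681701660156)
brush_pot ([137.9, 205.9, 36.8, 66.5], 0.77) ((0.45619815587997437, -0.4473411738872528), (0.27050280570983887, 0.080748051404953), 2.769866704940796)
packet_box ([277.4, 119.7, 66.4, 46.6], 0.88) ((0.7700309753417969, -0.0025453418493270874), (0.12924696505069733, 0.2055119425058365), 6.110284805297852)
packet_box ([300.8, 248.1, 89.6, 70.1], 0.67) ((0.7580471038818359, 0.005173355340957642), (0.1559935063123703, 0.22458474338054657), 5.987824440002441)
white (203, 177, 53, 53) ((0.5789361596107483, 0.2567044198513031), (0.14726562798023224, 0.17278729379177094), 7.609728813171387)
```

```bash
cat >> h.py <<'E'
def toolR(ypsi,tilt=0):
    """tool y heading ypsi, z down; tilt: turned so the tool base leans to -(y heading) (z = -weight z at A)"""
    y=np.array([np.cos(ypsi),np.sin(ypsi),0]);z=np.array([0,0,-1.]);
    y2=y*np.cos(tilt)-z*np.sin(tilt);z2=z*np.cos(tilt)+y*np.sin(tilt)
    return np.c_[np.cross(y2,z2),y2,z2]
def plan(p,Rt,T=None):
    T=tool() if T is None else T
    d=T[:3,:3].T@(np.array(p)-T[:3,3]);r=R.from_matrix(T[:3,:3].T@Rt).as_rotvec()
    n=np.ceil(np.linalg.norm(d)/.05);k=np.ceil(np.degrees(np.linalg.norm(r))/8.55)
    print("TCP",T[:3,3],"shift total",d/.12,"rows",n,"each",d/.12/max(n,1),"| turn total",r/(np.pi/4),"rows",k,"each",r/(np.pi/4)/max(k,1))
E
python3 - <<'E'
from h import *
c=shot("wrist");print(np.array(c["hand_eye"]),c["K"][0][0])
plan([.50,-.01,.33],toolR(-.208))
E
```

```text
[[-0.0002 -0.9596 -0.2815  0.0821]
 [ 1.     -0.0001 -0.0001  0.0015]
 [ 0.     -0.2815  0.9596 -0.1659]
 [ 0.      0.      0.      1.    ]] 275.85381254264774
TCP [ 0.2406 -0.4946  0.2195] shift total [ 3.7104 -2.6855 -0.9211] rows 12.0 each [ 0.3092 -0.2238 -0.0768] | turn total [ 0.0001  0.0001 -1.1586] rows 7.0 each [ 0.      0.     -0.1655]
```

```bash
python3 -m inch '[[[0,0,-0.4],[0,0,0]],[[0.31,-0.224,-0.08],[0,0,0]],[[0.31,-0.224,-0.03],[0,0,0]],[[0.31,-0.224,0],[0,0,0]],[[0.31,-0.224,0],[0,0,0]],[[0.31,-0.224,0],[0,0,0]],[[0.31,-0.224,0],[0,0,0]],[[0.31,-0.224,0],[0,0,0]],[[0.31,-0.224,0],[0,0,0]],[[0.31,-0.224,0],[0,0,0]],[[0.31,-0.224,0],[0,0,0]],[[0.31,-0.224,0],[0,0,0]]]' 0.5 20 && python3 -m inch '[[[0.3,-0.22,0],[0,0,-0.166]],[[0,0,0],[0,0,-0.166]],[[0,0,0],[0,0,-0.166]],[[0,0,0],[0,0,-0.166]],[[0,0,0],[0,0,-0.166]],[[0,0,0],[0,0,-0.166]],[[0,0,0],[0,0,-0.166]],[[0,0,0],[0,0,0]],[[0,0,0],[0,0,0]]]'
python3 - <<'E'
from h import *
plan([.57,0.0,.25],toolR(-.208))
E
```

```text
t: 3.1
tcp_pos: [0.4798, -0.0478, 0.281]
tcp_rot: [0.974, 0.225, 0.0, 0.0]
wrist_force: [-0.8, -0.6, 0.8]
grip_width: 0.0467
t: 4.0
tcp_pos: [0.5, -0.0102, 0.2807]
tcp_rot: [0.777, 0.63, 0.0, 0.0]
wrist_force: [-0.9, 0.1, 1.0]
grip_width: 0.0472
TCP [ 0.5    -0.0102  0.2807] shift total [0.2037 0.5527 0.2561] rows 2.0 each [0.1019 0.2764 0.128 ] | turn total [ 0.0002  0.0001 -0.0001] rows 1.0 each [ 0.0002  0.0001 -0.0001]
```

```bash
python3 -m inch '[[[0.1,0.28,0.13],[0,0,0]],[[0.1,0.27,0.13],[0,0,0]],[[0,0,0],[0,0,0]],[[0,0,0],[0,0,0]]]'
python3 - <<'E'
from h import *
c=shot("wrist");t=shot("top");s=shot("scene");cv2.imwrite("pics/w1.png",c["img"])
V=[]
for k,q in ((c,None),(t,None),(s,None)):
    e=proj(k,[wpose([.5929,-.0125,.0344,-.208])[:3,3]+[0,0,.03]])[0]
    o=outline_of("weight",k);print([(d["box"],round(d["confidence"],2)) for d in o],e)
    if o:
        b=min(o,key=lambda d:np.hypot(d["box"][0]+d["box"][2]/2-e[0],d["box"][1]+d["box"][3]/2-e[1]));V.append((k,b["mask"]))
x0=[.5929,-.0125,.0344,-.208]
print("wrist only",fit(V[:1],WEIGHT,wpose,x0,[.01,.01,.008,.08]))
r=fit([V[0],V[0]]+V[1:],WEIGHT,wpose,x0,[.01,.01,.008,.08]);print("all",r)
im=c["img"].copy()
for v,col in((r[0],(0,0,255)),):
    m=render(c,WEIGHT,wpose(v),1).astype(np.uint8);cv2.drawContours(im,cv2.findContours(m,1,1)[0],-1,col,1)
cv2.imwrite("pics/w1o.png",im)
E
```

```text
t: 4.4
tcp_pos: [0.5693, -0.0001, 0.2482]
tcp_rot: [0.776, 0.63, -0.001, -0.001]
wrist_force: [-0.4, -0.4, -0.1]
grip_width: 0.0467
[([146.6, 178.7, 92.3, 98.4], 0.59), ([309.3, 145.8, 41.3, 77.3], 0.57)] [338.9639 190.2158]
[([438.7, 198.8, 33.1, 25.7], 0.56), ([319.9, 250.6, 27.5, 25.8], 0.41)] [315.4713 195.4408]
[([268.7, 165.9, 48.0, 33.7], 0.88), ([301.0, 205.1, 40.6, 26.5], 0.81)] [320.2298 223.2687]
wrist only (array([ 0.5931, -0.0138,  0.0193, -0.1856]), np.float64(0.038692141658006274))
all (array([ 0.5924, -0.0111,  0.0329, -0.2044]), np.float64(0.3176606070057829))
```

View pics/w1o.png

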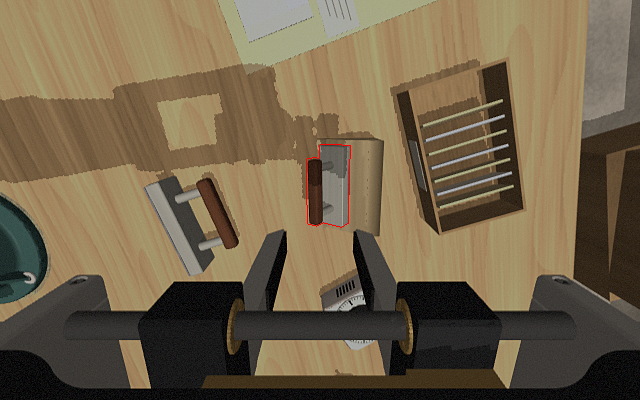

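```bash
python3 - <<'E'
from h import *
c=shot("wrist");s=shot("scene");t=shot("top")
V=[]
for k in (c,s,t):
    e=proj(k,[[.585,-.0125,.05]])[0]
    o=outline_of("weight",k)
    b=min(o,key=lambda d:np.hypot(d["box"][0]+d["box"][2]/2-e[0],d["box"][1]+d["box"][3]/2-e[1]));V.append((k,b["mask"]));print(b["box"],e)
o=outline_of("rest",c)
for z in (.015,.02,.025,.03,.035):
    f=lambda v:wpose([v[0],v[1],z,v[2]])
    print(z,[fit(v,WEIGHT,f,[.593,-.013,-.195],[.006,.006,.05]) for v in (V[:1],V[1:2],V[:2])])
tiles=[]
for k,(x,y,w,h) in ((s,(285,190,70,75)),(t,(285,165,70,75)),(c,(290,125,105,113))):
    for z in (.017,.033):
        f=lambda v:wpose([v[0],v[1],z,v[2]])
        r=fit(V[:2],WEIGHT,f,[.593,-.013,-.195],[.006,.006,.05])[0]
        S=4;im=cv2.resize(k["img"],None,fx=S,fy=S,interpolation=2)
        for p in WEIGHT:
            q=proj(k,p@f(r)[:3,:3].T+f(r)[:3,3]);cv2.polylines(im,[cv2.convexHull(((q+.5)*S).astype(np.int32))],1,(0,0,255),1)
        tiles.append(cv2.resize(im[y*S:(y+h)*S,x*S:(x+w)*S],(266,285)))
cv2.imwrite("pics/z.png",np.vstack([np.hstack(tiles[0::2]),np.hstack(tiles[1::2])]))
E
```

```text
[307.7, 145.0, 39.2, 79.4] [331.6359 188.212 ]
[300.2, 208.1, 41.3, 22.3] [319.1187 224.9323]
[276.1, 121.0, 69.4, 41.9] [315.4446 198.4457]
0.015 [(array([ 0.5931, -0.0142, -0.1885]), np.float64(0.03526885272982572)), (array([ 0.5757, -0.0039, -0.1524]), np.float64(0.16611781924624958)), (array([ 0.5925, -0.0139, -0.2002]), np.float64(0.36434360238040236))]
0.02 [(array([ 0.5931, -0.0137, -0.2019]), np.float64(0.03537292704844375)), (array([ 0.5803, -0.0065, -0.188 ]), np.float64(0.1622116440864152)), (array([ 0.5923, -0.0128, -0.1956]), np.float64(0.3026406891880865))]
0.025 [(array([ 0.5933, -0.0128, -0.1919]), np.float64(0.04811849479583663)), (array([ 0.5848, -0.0082, -0.2023]), np.float64(0.16806111313204797)), (array([ 0.5891, -0.0109, -0.1882]), np.float64(0.22606087233849687))]
0.03 [(array([ 0.5932, -0.0119, -0.2189]), np.float64(0.061767251554016855)), (array([ 0.589 , -0.0098, -0.2006]), np.float64(0.17727436174038114)), (array([ 0.5917, -0.0111, -0.2005]), np.float64(0.1514327110847294))]
0.035 [(array([ 0.5938, -0.0113, -0.2043]), np.float64(0.09074271770626807)), (array([ 0.5938, -0.0111, -0.2075]), np.float64(0.18279186004998216)), (array([ 0.5936, -0.0112, -0.2165]), np.float64(0.13580183905328164))]
```

View pics/z.png

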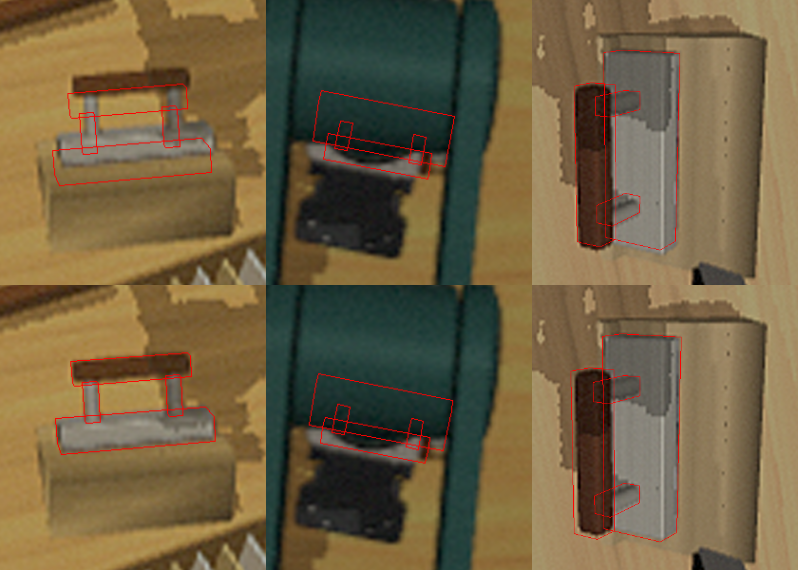

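The weight on the rest at wrist pixel (330,185) is the smaller of the two. The larger one is at (190,225) and lies on the table. The rest geometry and both views put its base centre at about z 0.028, so I'll plan a standoff with the tool tilted 35°.

```bash
python3 - <<'E'
from h import *
T=wpose([.5918,-.0117,.028,-.2]);Rt=toolR(-.2,A);print(T[:3,:3],Rt)
g=T[:3,3]+T[:3,2]*.0535+Rt[:,2]*.005
print(g);p=g-Rt[:,2]*.08;print(p)
plan(p,Rt)
E
```

```text
[[ 0.1987 -0.8028 -0.5621]
 [ 0.9801  0.1627  0.114 ]
 [ 0.     -0.5736  0.8192]] [[ 0.1987  0.8028  0.5621]
 [ 0.9801 -0.1627 -0.114 ]
 [ 0.      0.5736 -0.8192]]
[ 0.5645 -0.0062  0.0677]
[0.5196 0.0029 0.1333]
TCP [ 0.5695 -0.0002  0.2495] shift total [-0.0594 -0.4124  0.9689] rows 3.0 each [-0.0198 -0.1375  0.323 ] | turn total [-0.7776  0.0022 -0.0066] rows 5.0 each [-0.1555  0.0004 -0.0013]
```

```bash
python3 -m inch '[[[-0.02,-0.1375,0.323],[0,0,0]],[[-0.02,-0.1375,0.323],[0,0,0]],[[-0.02,-0.1375,0.323],[0,0,0]],[[0,0,0],[-0.1555,0,0]],[[0,0,0],[-0.1555,0,0]],[[0,0,0],[-0.1555,0,0]],[[0,0,0],[-0.1555,0,0]],[[0,0,0],[-0.1555,0,-0.006]],[[0,0,0],[0,0,0]],[[0,0,0],[0,0,0]],[[0,0,0],[0,0,0]]]'
python3 - <<'E'
from h import *
c=shot("wrist");s=shot("scene")
V=[]
for k in (c,s):
    e=proj(k,[[.58,-.0125,.055]])[0]
    o=outline_of("weight",k)
    print([(d["box"],round(d["confidence"],2)) for d in o],e)
    if o: b=min(o,key=lambda d:np.hypot(d["box"][0]+d["box"][2]/2-e[0],d["box"][1]+d["box"][3]/2-e[1]));V.append((k,b["mask"]))
r=fit(V[:1],WEIGHT,wpose,[.5918,-.0117,.028,-.2],[.006,.006,.006,.05]);print(r)
im=c["img"].copy()
for v,col in(([.5918,-.0117,.028,-.2],(0,0,255)),(r[0],(0,255,0))):
  for p in WEIGHT:
    f=wpose(v);q=proj(c,p@f[:3,:3].T+f[:3,3]);cv2.polylines(im,[cv2.convexHull(q.astype(np.int32))],1,col,1)
cv2.imwrite("pics/w2.png",im)
for v in ([.5918,-.0117,.028,-.2],r[0]):
    T=wpose(v);Rt=toolR(v[3],A);plan(T[:3,3]+T[:3,2]*.0535+Rt[:,2]*.005,Rt)
E
```

```text
t: 6.15
tcp_pos: [0.5217, 0.0026, 0.1358]
tcp_rot: [0.738, 0.603, 0.19, 0.234]
wrist_force: [-0.5, -0.6, 0.0]
grip_width: 0.0473
[([0.5, 221.7, 160.8, 127.2], 0.83), ([300.2, 149.3, 38.3, 104.9], 0.71)] [321.1944 206.3394]
[([301.8, 205.6, 40.0, 27.0], 0.97), ([265.5, 165.5, 47.4, 34.1], 0.97)] [318.56  222.394]
(array([ 0.5956, -0.0135,  0.0285, -0.1952]), np.float64(0.025817118148289464))
TCP [0.5211 0.0026 0.1346] shift total [ 0.0022 -0.0183  0.6683] rows 2.0 each [ 0.0011 -0.0091  0.3342] | turn total [ 0.0012  0.0037 -0.0003] rows 1.0 each [ 0.0012  0.0037 -0.0003]
TCP [0.5211 0.0026 0.1346] shift total [-0.0069  0.0123  0.6842] rows 2.0 each [-0.0035  0.0061  0.3421] | turn total [ 0.0012  0.0072 -0.0053] rows 1.0 each [ 0.0012  0.0072 -0.0053]
```

View pics/w2.png

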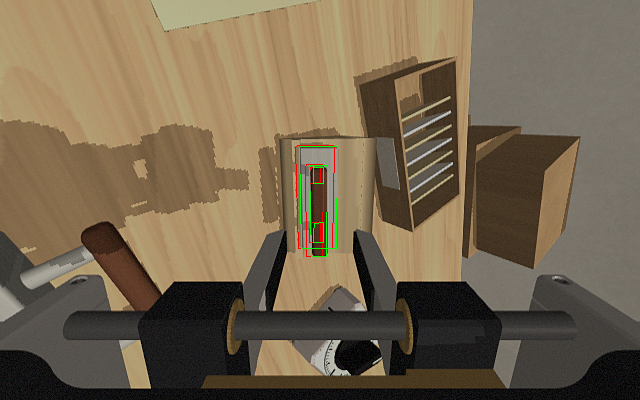

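The green fit matches the weight, with the rail at about (318,210) between the fingers. I'll advance and close.

```bash
python3 -m inch '[[[-0.003,0.006,0.23],[0,0,0]],[[-0.003,0.006,0.23],[0,0,0]],[[0,0,0.15],[0,0,0]],[[0,0,0.07],[0,0,0]],[[0,0,0],[0,0,0]],[[0,0,0],[0,0,0]]]' && python3 -m inch '[[[0,0,0],[0,0,0]],[[0,0,0],[0,0,0]],[[0,0,0],[0,0,0]],[[0,0,0],[0,0,0]],[[0,0,0],[0,0,0]],[[0,0,0],[0,0,0]],[[0,0,0],[0,0,0]],[[0,0,0],[0,0,0]]]' 0 40
```

```text
t: 6.95
tcp_pos: [0.5669, -0.0076, 0.0679]
tcp_rot: [0.738, 0.603, 0.189, 0.234]
wrist_force: [-0.1, -0.0, 0.6]
grip_width: 0.047
t: 7.75
tcp_pos: [0.5672, -0.0076, 0.0683]
tcp_rot: [0.738, 0.603, 0.19, 0.234]
wrist_force: [0.2, 0.1, 3.7]
grip_width: 0.0144
```

```bash
python3 -m inch '[[[0,0.0574,-0.0819],[0,0,0]],[[0,0.0574,-0.0819],[0,0,0]],[[0,0.115,-0.164],[0,0,0]],[[0,0.115,-0.164],[0,0,0]],[[0,0.115,-0.164],[0,0,0]],[[0,0.115,-0.164],[0,0,0]],[[0,0.115,-0.164],[0,0,0]],[[0,0,0],[0,0,0]],[[0,0,0],[0,0,0]]]'
cat > m2.py <<'E'
from h import *
t=shot("top");hsv=cv2.cvtColor(t["img"],cv2.COLOR_BGR2HSV)
o=outline_of("packet",t)[0]
SH=[box(-150,150,-105,105,0,1)];P=lambda v:pose(v[0],v[1],0,v[2])
V=[(t,o["mask"])]
s=shot("scene");o2=outline_of("packet",s)[0];V.append((s,o2["mask"]))
for v in (V[:1],V[1:],V):
    x,f=fit(v,SH,P,[.634,.281,.124],[.01,.01,.05]);print(x,f,"packet",x[0]-.085*np.cos(x[2]),x[1]-.085*np.sin(x[2]))
print(proj(t,[[.55,.2705,.003]]))
psi=x[2];p=[.5495,.2705,.20]
plan(p,toolR(psi,0))
E
python3 m2.py
```

```text
t: 8.65
tcp_pos: [0.5651, -0.0071, 0.2089]
tcp_rot: [0.739, 0.604, 0.188, 0.232]
wrist_force: [0.3, 0.3, -8.4]
grip_width: 0.0148
[0.6343 0.2793 0.1296] 0.01986858573216521 packet 0.5499920403444001 0.26827633368190107
[0.633  0.2827 0.138 ] 0.022236113591712847 packet 0.5487983395398898 0.27101954790021643
[0.6336 0.2809 0.132 ] 0.025659529886036425 packet 0.549355009285718 0.26966594960325535
[[225.4935 211.6505]]
TCP [ 0.5651 -0.0071  0.2077] shift total [ 2.241  -0.5176 -0.2887] rows 6.0 each [ 0.3735 -0.0863 -0.0481] | turn total [ 0.7619  0.1323 -0.4102] rows 5.0 each [ 0.1524  0.0265 -0.082 ]
```

```bash
python3 -m inch '[[[0,0,0],[0.1524,0.0265,-0.082]],[[0,0,0],[0.1524,0.0265,-0.082]],[[0,0,0],[0.1524,0.0265,-0.082]],[[0,0,0],[0.1524,0.0265,-0.082]],[[0,0,0],[0.1524,0.0265,-0.082]],[[0,0,0],[0,0,0]]]'
python3 - <<'E'
from h import *
plan([.5493,.2695,.15],toolR(.132,0))
E
```

```text
t: 9.45
tcp_pos: [0.5699, -0.0081, 0.2076]
tcp_rot: [0.659, 0.752, 0.001, 0.002]
wrist_force: [1.0, -0.7, -7.9]
grip_width: 0.0149
TCP [ 0.5699 -0.0081  0.2076] shift total [2.3167 0.1311 0.478 ] rows 6.0 each [0.3861 0.0218 0.0797] | turn total [ 0.0045  0.0014 -0.0011] rows 1.0 each [ 0.0045  0.0014 -0.0011]
```

```bash
python3 -m inch '[[[0.2,0.011,0.04],[0,0,0]],[[0.35,0.022,0.08],[0,0,0]],[[0.386,0.022,0.08],[0,0,0]],[[0.386,0.022,0.08],[0,0,0]],[[0.386,0.022,0.08],[0,0,0]],[[0.35,0.022,0.08],[0,0,0]],[[0.25,0.011,0.04],[0,0,0]],[[0,0,0],[0,0,0]],[[0,0,0],[0,0,0]]]'
python3 -m inch '[[[0,0,0.2],[0,0,0]],[[0,0,0.2],[0,0,0]],[[0,0,0.15],[0,0,0]],[[0,0,0],[0,0,0]],[[0,0,0],[0,0,0]]]'
python3 - <<'E'
from h import *
c=shot("wrist")
cv2.imwrite("pics/w3.png",c["img"]);T=tool()
plan([.5493,.2695,.055],toolR(.132,0))
# weight pose fit in tool frame: tool z down
def wp(v):
    M=np.eye(4);M[:3,:3]=T[:3,:3]@R.from_euler("xyz",[np.pi+v[3],v[4],0]).as_matrix();M[:3,3]=T[:3,:3]@v[:3]+T[:3,3];return M
s=shot("scene")
for k in (c,s):
    o=outline_of("weight",k);print([(d["box"],round(d["confidence"],2)) for d in o])
E
```

```text
t: 10.35
tcp_pos: [0.5457, 0.2698, 0.1532]
tcp_rot: [0.659, 0.753, 0.003, 0.003]
wrist_force: [0.2, -1.4, -7.2]
grip_width: 0.0144
t: 10.85
tcp_pos: [0.5471, 0.2683, 0.0881]
tcp_rot: [0.66, 0.752, 0.002, 0.003]
wrist_force: [0.0, 1.2, -6.6]
grip_width: 0.0144
TCP [0.5478 0.2688 0.0893] shift total [0.0043 0.0104 0.2858] rows 1.0 each [0.0043 0.0104 0.2858] | turn total [ 0.0122  0.0007 -0.002 ] rows 1.0 each [ 0.0122  0.0007 -0.002 ]
[([292.9, 157.6, 52.3, 149.3], 0.9), ([129.5, 370.8, 5.6, 18.0], 0.52)]
[([387.7, 179.3, 39.2, 22.4], 0.82), ([266.1, 166.6, 49.7, 31.8], 0.59)]
```

View pics/w3.png

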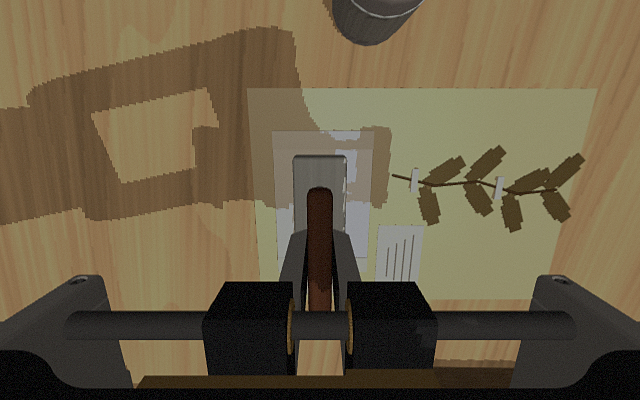

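```bash
python3 - <<'E'
from h import *
c=shot("wrist");M=pose(.5493,.2695,.003,.132)
print("est",proj(c,(np.array([[-.045,.07,0],[.045,.07,0],[-.045,-.07,0],[.045,-.07,0]])@M[:3,:3].T+M[:3,3])))
C=unproj(c,[(274,132),(372,131)],.003);m=C.mean(0);d=C[1]-C[0];print("seen",C,np.hypot(*d[:2]),np.arctan2(d[1],d[0]))
print("centre",m[:2]-.07*np.array([-np.sin(.132),np.cos(.132)]))
E
```

```text
est [[268.9964 132.7744]
 [370.1225 132.6453]
 [276.1134 272.4219]
 [363.2163 271.8591]]
seen [[0.4998 0.3342 0.003 ]
 [0.5861 0.3464 0.003 ]] 0.0871367131441564 0.14070802376083388
centre [0.5522 0.2709]
```

```bash
python3 -m inch '[[[0.01,0.02,0.1],[0.012,0,0]],[[0,0,0.1],[0,0,0]],[[0,0,0.05],[0,0,0]],[[0,0,0.02],[0,0,0]],[[0,0,0],[0,0,0]],[[0,0,0],[0,0,0]],[[0,0,0],[0,0,0]]]'; python3 -m inch '[[[0,0,0.012],[0,0,0]],[[0,0,0.0],[0,0,0]],[[0,0,0],[0,0,0]]]';python3 -m inch '[[[0,0,0.012],[0,0,0]],[[0,0,0.0],[0,0,0]],[[0,0,0],[0,0,0]]]'
```

```text
t: 11.8
tcp_pos: [0.5493, 0.271, 0.0559]
tcp_rot: [0.659, 0.752, -0.001, -0.0]
wrist_force: [0.2, 0.1, -7.8]
grip_width: 0.0149
t: 12.1
tcp_pos: [0.5489, 0.2708, 0.0538]
tcp_rot: [0.659, 0.752, -0.002, -0.001]
wrist_force: [-0.5, -0.9, -7.6]
grip_width: 0.0143
t: 12.4
tcp_pos: [0.5487, 0.2708, 0.0521]
tcp_rot: [0.659, 0.752, -0.002, -0.001]
wrist_force: [-0.0, 0.1, -7.7]
grip_width: 0.0147
```

```bash
python3 -m inch '[[[0,0,0.01],[0,0,0]],[[0,0,0.0],[0,0,0]],[[0,0,0],[0,0,0]]]';python3 -m inch '[[[0,0,0.01],[0,0,0]],[[0,0,0.0],[0,0,0]],[[0,0,0],[0,0,0]]]'
```

```text
t: 12.7
tcp_pos: [0.5488, 0.2708, 0.051]
tcp_rot: [0.659, 0.752, -0.002, -0.001]
wrist_force: [-0.3, 0.7, -7.0]
grip_width: 0.0145
t: 13.0
tcp_pos: [0.5488, 0.2708, 0.0498]
tcp_rot: [0.659, 0.752, -0.002, -0.001]
wrist_force: [0.2, 0.9, -6.7]
grip_width: 0.0146
```

```bash
python3 -m inch '[[[0,0,0.008],[0,0,0]],[[0,0,0.0],[0,0,0]],[[0,0,0],[0,0,0]]]';python3 -m inch '[[[0,0,0.008],[0,0,0]],[[0,0,0.0],[0,0,0]],[[0,0,0],[0,0,0]]]';python3 -m inch '[[[0,0,0.008],[0,0,0]],[[0,0,0.0],[0,0,0]],[[0,0,0],[0,0,0]]]'
```

```text
t: 13.3
tcp_pos: [0.5488, 0.2708, 0.0488]
tcp_rot: [0.659, 0.752, -0.002, -0.001]
wrist_force: [-0.4, 0.7, -6.5]
grip_width: 0.0148
t: 13.6
tcp_pos: [0.5488, 0.2708, 0.0479]
tcp_rot: [0.659, 0.752, -0.002, -0.001]
wrist_force: [0.4, 0.3, -6.7]
grip_width: 0.015
t: 13.9
tcp_pos: [0.5488, 0.2708, 0.047]
tcp_rot: [0.659, 0.752, -0.002, -0.001]
wrist_force: [-0.1, -0.8, -7.1]
grip_width: 0.0144
```

```bash
python3 -m inch '[[[0,0,0.01],[0,0,0]],[[0,0,0.0],[0,0,0]],[[0,0,0],[0,0,0]]]';python3 -m inch '[[[0,0,0.01],[0,0,0]],[[0,0,0.0],[0,0,0]],[[0,0,0],[0,0,0]]]'
python3 - <<'E'
from h import *
s=shot("scene");im=cv2.resize(s["img"][160:225,360:460],None,fx=7,fy=7,interpolation=2);cv2.imwrite("pics/s3.png",im)
E
```

```text
t: 14.2
tcp_pos: [0.549, 0.2712, 0.0466]
tcp_rot: [0.659, 0.752, -0.001, -0.001]
wrist_force: [-1.9, 0.7, -1.9]
grip_width: 0.0144
t: 14.5
tcp_pos: [0.549, 0.2714, 0.0465]
tcp_rot: [0.659, 0.752, -0.001, -0.001]
wrist_force: [-4.6, 0.7, 5.4]
grip_width: 0.0147
```

View pics/s3.png

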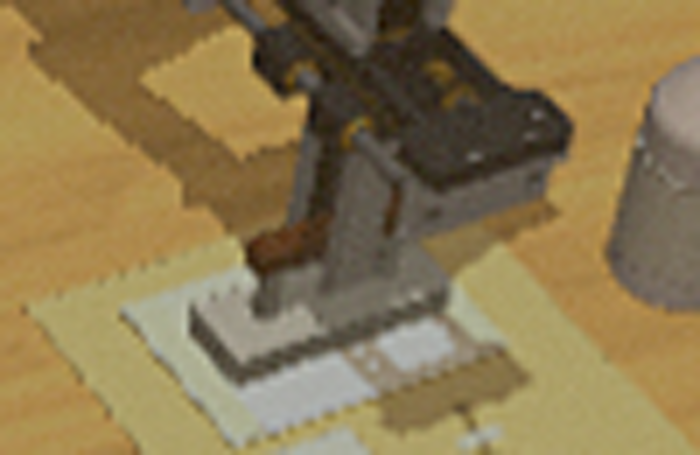

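Contact: the wrist force went from -7 N to +5 N. The bar lies within the packet's edges. I'll ease off a little and release.

```bash
python3 -m inch '[[[0,0,-0.007],[0,0,0]],[[0,0,0],[0,0,0]],[[0,0,0],[0,0,0]]]' && python3 -m inch '[[[0,0,0],[0,0,0]],[[0,0,0],[0,0,0]],[[0,0,0],[0,0,0]],[[0,0,0],[0,0,0]],[[0,0,0],[0,0,0]],[[0,0,0],[0,0,0]],[[0,0,0],[0,0,0]],[[0,0,0],[0,0,0]]]' 0.5 && python3 -m inch '[[[0,0,-0.1],[0,0,0]],[[0,0,-0.2],[0,0,0]],[[0,0,-0.3],[0,0,0]],[[0,0,-0.3],[0,0,0]],[[0,0,-0.3],[0,0,0]],[[0,0,-0.3],[0,0,0]],[[0,0,0],[0,0,0]],[[0,0,0],[0,0,0]]]'
python3 - <<'E'
from h import *
c=shot("wrist");s=shot("scene");t=shot("top");V=[]
P=lambda v:pose(v[0],v[1],.003,v[2])
for k in (c,s,t):
    e=proj(k,[[.5493,.2705,.03]])[0]
    for d in outline_of("weight",k):
        b=d["box"]
        if np.hypot(b[0]+b[2]/2-e[0],b[1]+b[3]/2-e[1])<(40 if k is c else 15): V.append((k,d["mask"]));print(b,round(d["confidence"],2),e);break
for v in V: print(fit([v],WEIGHT,P,[.5493,.2705,.132+np.pi/2],[.006,.006,.05]))
cv2.imwrite("pics/w4.png",c["img"])
plan([.575,-.229,.25],toolR(.132))
E
```

```text
t: 14.85
tcp_pos: [0.549, 0.2713, 0.0465]
tcp_rot: [0.659, 0.752, -0.001, -0.001]
wrist_force: [-5.7, 2.2, 5.6]
grip_width: 0.0145
t: 15.65
tcp_pos: [0.5489, 0.2708, 0.0454]
tcp_rot: [0.659, 0.752, -0.002, -0.001]
wrist_force: [-0.7, 0.6, 0.7]
grip_width: 0.0471
t: 16.45
tcp_pos: [0.5499, 0.2713, 0.2273]
tcp_rot: [0.659, 0.752, -0.0, 0.0]
wrist_force: [-0.2, -1.1, -0.1]
grip_width: 0.0471
[306.4, 139.3, 24.0, 79.6] 0.89 [318.7206 182.8884]
[386.9, 189.8, 36.3, 23.5] 0.66 [405.6424 199.8428]
[216.7, 204.7, 27.4, 15.5] 0.69 [223.9498 211.3896]
(array([0.549 , 0.272 , 1.7159]), np.float64(0.05068766637089617))
(array([0.5469, 0.2734, 1.7427]), np.float64(0.09483705602343462))
(array([0.5479, 0.2622, 1.6799]), np.float64(0.473015873015873))
TCP [0.5488 0.2708 0.2235] shift total [-4.158  -0.3328 -0.2106] rows 11.0 each [-0.378  -0.0303 -0.0191] | turn total [-0.0087  0.0024 -0.0001] rows 1.0 each [-0.0087  0.0024 -0.0001]
```

View pics/w4.png

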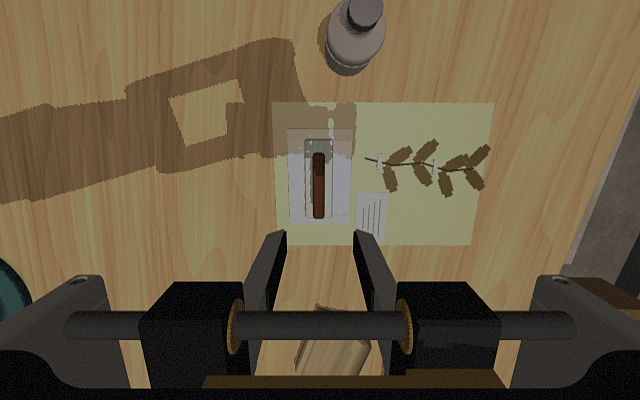

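The weight stands upright and centred on the packet, with the bar at about (319,178). Next is the timer.

```bash
python3 -m inch '[[[-0.378,-0.03,-0.02],[0,0,0]],[[-0.378,-0.03,-0.02],[0,0,0]],[[-0.378,-0.03,-0.02],[0,0,0]],[[-0.378,-0.03,-0.02],[0,0,0]],[[-0.378,-0.03,-0.02],[0,0,0]],[[-0.378,-0.03,-0.02],[0,0,0]],[[-0.378,-0.03,-0.02],[0,0,0]],[[-0.378,-0.03,-0.02],[0,0,0]],[[-0.378,-0.03,-0.02],[0,0,0]],[[-0.378,-0.03,-0.02],[0,0,0]],[[-0.378,-0.03,-0.02],[0,0,0]],[[0,0,0],[0,0,0]]]' && python3 -m inch '[[[0,0,0],[0,0,-0.18]],[[0,0,0],[0,0,-0.18]],[[0,0,0],[0,0,-0.18]],[[0,0,0],[0,0,-0.18]],[[0,0,0],[0,0,-0.18]],[[0,0,0],[0,0,-0.18]],[[0,0,0],[0,0,-0.18]],[[0,0,0],[0,0,0]],[[0,0,0],[0,0,0]]]'
python3 - <<'E'
from h import *
c=shot("wrist");cv2.imwrite("pics/w5.png",cv2.resize(c["img"][120:400,200:440],None,fx=2,fy=2,interpolation=2))
print(tool()[:3,3])
for n in("timer","knob"):print(n,[(d["box"],round(d["confidence"],2)) for d in look_for(n,c)])
E
```

```text
t: 17.95
tcp_pos: [0.575, -0.2343, 0.2507]
tcp_rot: [0.662, 0.75, -0.003, -0.001]
wrist_force: [-0.0, 0.7, -0.7]
grip_width: 0.0467
t: 18.85
tcp_pos: [0.5758, -0.2281, 0.252]
tcp_rot: [0.224, 0.975, -0.001, -0.002]
wrist_force: [-0.9, -0.4, 0.2]
grip_width: 0.0469
[ 0.5759 -0.2282  0.2521]
timer [([278.5, 142.6, 92.9, 90.9], 0.84)]
knob [([303.4, 172.9, 42.8, 43.4], 0.95)]
```

View pics/w5.png

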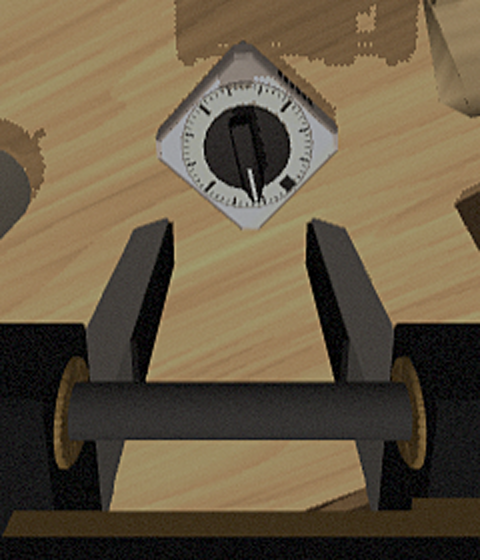

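The 0 mark (square block) is at about full-image (344,212), the dial centre at (323,194) and the pointer tip at (329,220). So the knob sits a few minutes clockwise of 0.

```bash
cat > m3.py <<'E'
from h import *
import sys
def cyl(r,z0,z1): a=np.linspace(0,2*np.pi,40);return np.array([[r*np.cos(t),r*np.sin(t),z] for t in a for z in(z0,z1)])/1000
FR=np.vstack([box(-52,52,-52,52,0,0)[::2],box(-46,46,-46,46,47,47)[::2]])
WING=np.vstack([box(-24,18,-7,7,53,82),np.array([[29.5,0,53],[29.5,0,82]])/1000])
def measure(c,px0=None,pxtip=None):
    mt=outline_of("timer",c)[0]["mask"];mk=outline_of("knob",c)[0]["mask"]
    a,f=fit([(c,mt|mk)],[FR,cyl(30,47,53),WING],lambda v:pose(v[0],v[1],0,v[2]),[.59,-.228,.4],[.008,.008,.1]);print("timer",a,f)
    P=lambda v:pose(v[0],v[1],0,v[2])
    k,f=fit([(c,mk)],[cyl(30,47,53),WING],P,[a[0],a[1],a[2]-.6],[.005,.005,.15]);print("knob",k,f,"angle",a[2]-k[2])
    if px0:
        q=unproj(c,[px0],.047)[0]-[*a[:2],.047];print("0 mark heading",np.arctan2(q[1],q[0]))
        q=unproj(c,[pxtip],.082)[0];q-=[*k[:2],.082];print("tip heading",np.arctan2(q[1],q[0]),np.hypot(*q[:2]))
    im=c["img"].copy()
    for p,v in((FR,a),(cyl(30,47,53),k),(WING,k)):
        M=P(v);cv2.polylines(im,[cv2.convexHull(proj(c,p@M[:3,:3].T+M[:3,3]).astype(np.int32))],1,(0,0,255),1)
    return a,k,im
E
python3 - <<'E'
from m3 import *
c=shot("wrist");a,k,im=measure(c,(344.5,212),(329,220.5))
t=shot("top")
plan([k[0],k[1],.16],toolR(k[2]+np.pi/2))
E
```

```text
timer [ 0.5924 -0.2327  0.3756] 0.03196943315921841
knob [ 0.5915 -0.2319 -0.2501] 0.03709625839462749 angle 0.6256664246614181
0 mark heading 0.39511765763274304
tip heading -0.20091175095814118 0.028965491039802255
TCP [ 0.5759 -0.2287  0.2525] shift total [-0.1305  0.0345  0.7708] rows 2.0 each [-0.0653  0.0173  0.3854] | turn total [-0.0033 -0.0033 -0.2543] rows 2.0 each [-0.0016 -0.0016 -0.1271]
```

```bash
python3 -m inch '[[[-0.065,0.017,0.36],[0,0,-0.14]],[[-0.065,0.017,0.36],[0,0,-0.14]],[[0,0,0.36],[0,0,0]],[[0,0,0],[0,0,0]],[[0,0,0],[0,0,0]],[[0,0,0],[0,0,0]]]'
python3 - <<'E'
from m3 import *
c=shot("wrist");cv2.imwrite("pics/w6.png",c["img"])
try:
    a,k,im=measure(c);cv2.imwrite("pics/w6.png",im[150:400,160:480])
except Exception as e: print(e)
plan([.592,-.232,.066],toolR(-.225+np.pi/2))
E
```

```text
t: 19.8
tcp_pos: [0.5932, -0.2321, 0.1267]
tcp_rot: [0.115, 0.993, -0.002, 0.001]
wrist_force: [-0.2, 0.6, 0.0]
grip_width: 0.0467
timer [ 0.5921 -0.2322  0.3953] 0.0432713013124193
knob [ 0.5913 -0.2321 -0.2161] 0.02523727351164795 angle 0.6113965099870846
TCP [ 0.593  -0.232   0.1265] shift total [ 0.0098 -0.0005  0.5044] rows 2.0 each [ 0.0049 -0.0002  0.2522] | turn total [-0.0047  0.0039 -0.0057] rows 1.0 each [-0.0047  0.0039 -0.0057]
```

View pics/w6.png

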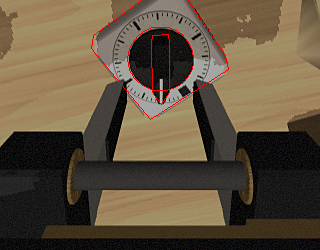

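The outlines fit, giving a knob angle of about 0.61. I'll descend with the tips just above the skirt and close.

```bash
python3 -m inch '[[[0.01,0,0.2],[0,0,0]],[[0,0,0.17],[0,0,0]],[[0,0,0.1],[0,0,0]],[[0,0,0],[0,0,0]],[[0,0,0],[0,0,0]]]' && python3 -m inch '[[[0,0,0],[0,0,0]],[[0,0,0],[0,0,0]],[[0,0,0],[0,0,0]],[[0,0,0],[0,0,0]],[[0,0,0],[0,0,0]],[[0,0,0],[0,0,0]]]' 0 60 && python3 -m inch '[[[0,0,0.012],[0,0,0]],[[0,0,0],[0,0,0]],[[0,0,0],[0,0,0]]]'
```

```text
t: 20.45
tcp_pos: [0.5909, -0.2313, 0.0679]
tcp_rot: [0.114, 0.993, -0.001, -0.0]
wrist_force: [-0.1, -0.2, 0.2]
grip_width: 0.0471
t: 21.05
tcp_pos: [0.5907, -0.2308, 0.0673]
tcp_rot: [0.114, 0.993, -0.001, -0.001]
wrist_force: [0.6, 2.5, 4.6]
grip_width: 0.0133
t: 21.35
tcp_pos: [0.5907, -0.2308, 0.0672]
tcp_rot: [0.114, 0.993, -0.001, -0.001]
wrist_force: [-1.4, 4.2, 10.3]
grip_width: 0.0134
```

```bash
python3 -m inch '[[[0,0,0.01],[0,0,0]],[[0,0,0],[0,0,0]],[[0,0,0],[0,0,0]]]' && python3 -m inch '[[[0,0,0],[0,0,0.05]],[[0,0,0],[0,0,0.05]],[[0,0,0],[0,0,0.05]],[[0,0,0],[0,0,0.05]]]'
python3 -c "
from h import *
s=monitor.state();print(s['wrist_force'],s['ft_torque'])"
```

```text
t: 21.65
tcp_pos: [0.5907, -0.2308, 0.0672]
tcp_rot: [0.114, 0.993, -0.001, -0.0]
wrist_force: [-3.0, 3.0, 13.0]
grip_width: 0.0136
t: 22.05
tcp_pos: [0.5907, -0.2308, 0.0672]
tcp_rot: [0.192, 0.981, -0.001, -0.0]
wrist_force: [-2.5, 3.7, 13.2]
grip_width: 0.0137
[-2.545   3.7006 13.2198] [0.8843 0.3721 0.243 ]
```

```bash
cat > m4.py <<'E'
from m3 import *
c=shot("wrist");cv2.imwrite("pics/w7.png",c["img"])
o=outline_of("timer",c);print([(d["box"],round(d["confidence"],2)) for d in o])
s=shot("scene")
for k in (s,):
    for n in("timer",):
        o=outline_of(n,k);print([(d["box"],round(d["confidence"],2)) for d in o])
cv2.imwrite("pics/c7.png",np.vstack([cv2.resize(c["img"][150:400,180:460],(560,500)),cv2.resize(s["img"][210:290,200:280],(560,560))])[:600] if 0 else np.hstack([cv2.resize(c["img"][100:400,180:460],(467,500)),cv2.resize(s["img"][210:290,205:258],(331,500))]))
E
python3 m4.py
```

```text
[([234.6, 140.5, 175.7, 165.6], 0.82)]
[([216.4, 230.7, 51.2, 45.7], 0.8)]
```

View pics/c7.png

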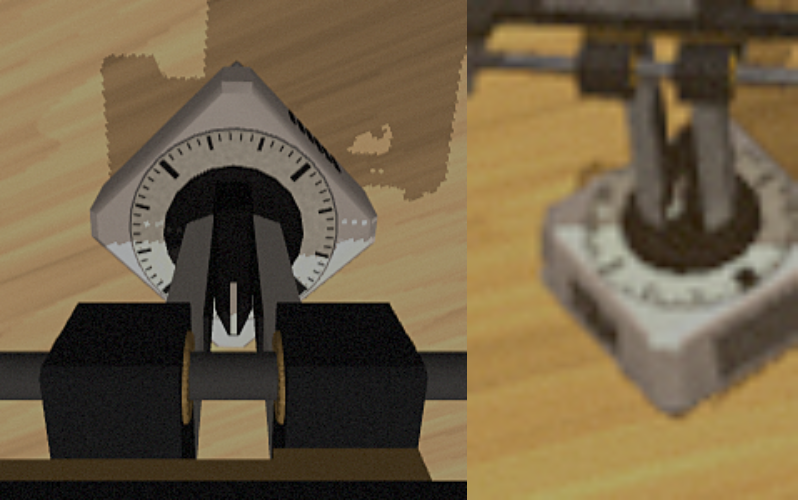

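The housing's left and right corners still line up at a yaw of about 0.39, so it hasn't spun. I'll carry on.

```bash
python3 -m inch '[[[0,0,0],[0,0,0.08]],[[0,0,0],[0,0,0.08]],[[0,0,0],[0,0,0.08]],[[0,0,0],[0,0,0.08]],[[0,0,0],[0,0,0.08]],[[0,0,0],[0,0,0.08]]]'; python3 - <<'E'
from m3 import *
c=shot("wrist");s=shot("scene")
P=lambda v:pose(v[0],v[1],0,v[2])
T=tool();print("tool y heading",np.arctan2(T[1,1],T[0,1]),T[:3,3])
for d in outline_of("timer",s)[:1]: print(d["box"])
g=cv2.cvtColor(c["img"],6);cv2.imwrite("pics/w8.png",c["img"])
m=outline_of("timer",c)[0]["mask"].astype(np.uint8);ct=max(cv2.findContours(m,0,1)[0],key=cv2.contourArea)[:,0]
# compare visible outline with model: fit only pixels above row 225
mm=m.copy();mm[225:]=0
def f(v):
    r=render(c,[FR],P(v),1);r[225:]=0;return 1-(r&(mm>0)).sum()/(r|(mm>0)).sum()
x0=np.array([.592,-.232,.39]);r=minimize(f,x0,method="Nelder-Mead",options=dict(initial_simplex=np.vstack([x0,x0+[.006,0,0],x0+[0,.006,0],x0+[0,0,.1]])));print("timer",r.x,r.fun,"at start pose",f(x0))
E
```

```text
t: 22.85
tcp_pos: [0.5908, -0.2308, 0.0672]
tcp_rot: [0.373, 0.928, -0.001, -0.0]
wrist_force: [-2.2, 4.4, 13.1]
grip_width: 0.0134
tool y heading 0.8071671812268918 [ 0.5908 -0.2308  0.0672]
[218.2, 233.0, 49.6, 46.9]
timer [ 0.592 -0.232  0.39 ] 1.0 at start pose 1.0
```

```bash
python3 -m inch '[[[0,0,0],[0,0,0.09]],[[0,0,0],[0,0,0.09]],[[0,0,0],[0,0,0.09]],[[0,0,0],[0,0,0.09]],[[0,0,0],[0,0,0.09]],[[0,0,0],[0,0,0.08]],[[0,0,0],[0,0,0]],[[0,0,0],[0,0,0]],[[0,0,0],[0,0,0]]]'; python3 - <<'E'
from h import *
T=tool();print("tool y heading",np.arctan2(T[1,1],T[0,1]),monitor.state()["ft_torque"])
c=shot("wrist");cv2.imwrite("pics/c8.png",c["img"][100:400,160:480])
E
```

```text
t: 23.95
tcp_pos: [0.5908, -0.2308, 0.0672]
tcp_rot: [0.556, 0.831, -0.001, 0.0]
wrist_force: [-2.7, 3.9, 13.7]
grip_width: 0.0135
tool y heading 0.39149656043534614 [ 0.889   0.3941 -0.0212]
```

View pics/c8.png

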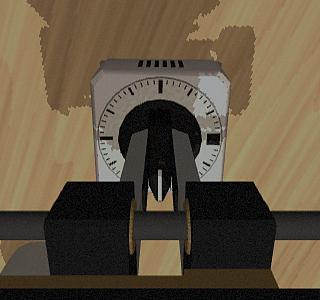

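The pointer is a quarter turn clockwise from the 0 mark, which sits at crop (214,139), and the housing is unrotated. I'll release, lift and check.

```bash
python3 -m inch '[[[0,0,-0.01],[0,0,0]],[[0,0,0],[0,0,0]],[[0,0,0],[0,0,0]]]' && python3 -m inch '[[[0,0,0],[0,0,0]],[[0,0,0],[0,0,0]],[[0,0,0],[0,0,0]],[[0,0,0],[0,0,0]],[[0,0,0],[0,0,0]],[[0,0,0],[0,0,0]]]' 0.5 && python3 -m inch '[[[0,0,-0.1],[0,0,0]],[[0,0,-0.2],[0,0,0]],[[0,0,-0.3],[0,0,0]],[[0,0,-0.3],[0,0,0]],[[0,0,-0.35],[0,0,0]],[[0,0,-0.3],[0,0,0]],[[0,0,0],[0,0,0]],[[0,0,0],[0,0,0]],[[0,0,0],[0,0,0]]]'
python3 - <<'E'
from m3 import *
c=shot("wrist");mt=outline_of("timer",c)[0]["mask"];mk=outline_of("knob",c)[0]["mask"]
P=lambda v:pose(v[0],v[1],0,v[2])
a,f=fit([(c,mt|mk)],[FR,cyl(30,47,53),WING],P,[.592,-.232,.39],[.008,.008,.1]);print("timer",a,f)
k,f=fit([(c,mk)],[cyl(30,47,53),WING],P,[.592,-.232,-1.18],[.005,.005,.15]);print("knob",k,f,"angle",a[2]-k[2])
t=shot("top")
for n in("weight","glue_bottle","brush_pot","packet_box"):print(n,[(d["box"],round(d["confidence"],2)) for d in look_for(n,t)])
cv2.imwrite("pics/f.png",np.hstack([cv2.resize(c["img"][100:300,240:400],(400,500)),cv2.resize(t["img"][140:260,180:276],(400,500))]))
E
```

```text
t: 24.3
tcp_pos: [0.5908, -0.2308, 0.0673]
tcp_rot: [0.556, 0.831, -0.001, 0.0]
wrist_force: [-1.1, 3.5, 10.0]
grip_width: 0.014
t: 24.9
tcp_pos: [0.5881, -0.2337, 0.0673]
tcp_rot: [0.557, 0.831, -0.005, -0.001]
wrist_force: [-8.4, -2.6, 12.2]
grip_width: 0.0467
t: 25.8
tcp_pos: [0.59, -0.2305, 0.2484]
tcp_rot: [0.556, 0.831, -0.002, -0.003]
wrist_force: [0.1, 0.4, 0.2]
grip_width: 0.0472
timer [ 0.5921 -0.2329  0.3924] 0.5934527535997738
knob [ 0.592 -0.232 -1.18 ] 1.0 angle 1.572435278663583
weight [([300.2, 248.6, 49.8, 32.5], 0.69), ([205.9, 204.0, 36.6, 15.0], 0.59)]
glue_bottle [([158.8, 196.1, 24.3, 22.7], 0.7)]
brush_pot [([443.9, 198.0, 32.2, 27.0], 0.94)]
packet_box [([277.6, 118.0, 68.2, 49.2], 0.77), ([292.1, 173.6, 50.0, 37.7], 0.41)]
```

View pics/f.png

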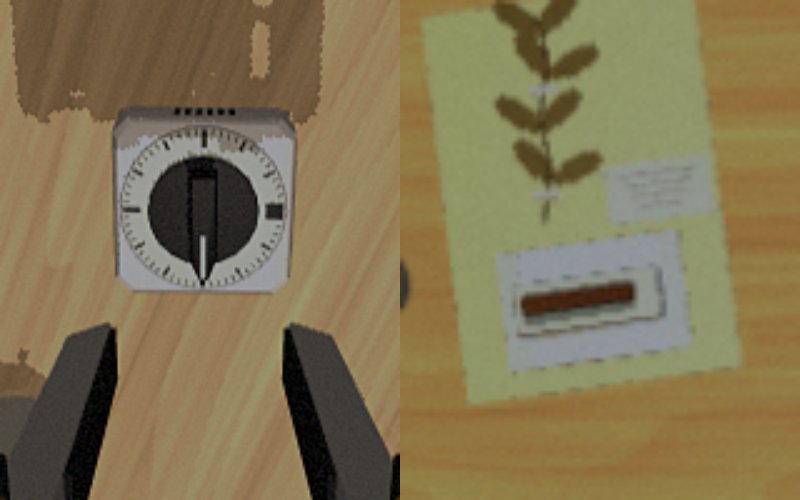

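The pointer is on the 15 tick and the timer is in its place. The weight lies flat within the packet, and the bystanders' boxes haven't moved. I'll hand in.

```bash
python3 -c "
from rig import robot
print(robot.sign_off())"
```

```text
the job is handed in; nothing more can be done
None
```

I laid the smaller weight base down on the packet, along its length, and let go. Then I pressed the timer knob with about 13 N and turned it from about 0.61 rad to 15 minutes. The job was handed in at about 26 s of the 64 s allowed; no verdict is reported.

**Checks that agreed:**
- **Weight:** the wrist and scene fits put it within about 4 mm and 3 deg of the packet's centre line. The last top view shows it flat, inside the packet's edges.
- **Knob:** the last wrist picture shows the pointer on the 15-minute tick. The tool's heading while gripping also gave about 1.57 rad.
- **Timer:** the last picture shows it in its place, but its mask match was poor that time, so the fitted pose proves little. On release the wrist felt a sideways force of about 9 N, and I saw no shift from it.
- **Bystanders:** the glue bottle, brush pot and packet box are within about 3 pixels of their first boxes in the top view.

**Checks that failed or disagreed:**
- The final knob mask landed on the wrong thing, so that fit is void; the angle rests on the picture and the tool heading.
- A timer fit during the turn also failed.
- The top-view fit of the placed weight was poor, so I didn't use it.
- First height estimates of the weight on its rest differed by about 15 mm between cameras; a closer wrist view settled it.

I viewed 11 pictures, one over the budget of 10.

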